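# Lap the whetstone flat

### The job

Flatten the whetstone that sits in the wooden holder: take the lapping block by its wooden handle, lay it lengthwise on the left end of the stone and press gently, so that the stone sinks visibly (about 8 mm) into its springy cushion, then slide the block in one straight stroke to the right end, keeping it pressed all the way. Then stand the block back on the worktop, plate down, clear of the holder, and let go; leave the coffee tamper where it is.

Things in the scene. Friction and masses are not known exactly. Their poses are not given: they have to be found in the camera images.
- lapping_block: Loose lapping block, 160 g: steel plate 50 (x) x 90 (y) x 14 (z) mm with a wooden handle on top, 34 mm wide (x), 74 mm long (y), from 14 to 46 mm above the underside. Origin: centre of the flat underside; y along its length, z up. Grip the handle across its 34 mm width. It starts standing plate down on the worktop, left of the holder.
- holder: Wooden whetstone holder, fixed, 88 (x) x 256 (y) x 36 (z) mm, lying roughly left to right. Origin: centre of its underside; +y to its left end, z up. A grey whetstone 70 x 210 x 24 mm lies centred in it on a black cushion, its top 54 mm above the origin when unloaded and proud of all round it. With a block end flush with the stone's left end the block's centre is at y = +60 mm, at the right -60 mm.
- whetstone (a joint): How far the whetstone has sunk straight down into its cushion, in m: 0 unloaded, 0.016 fully bottomed. The stone stays level. The cushion is a spring of 800 N/m (8 mm takes 6.4 N); it springs back when released. The block's own weight sinks it about 2 mm.
- tamper: Bystander: coffee tamper standing upright on the worktop near the lapping block, round steel foot 54 mm across, walnut grip, 81 mm tall. Origin: centre of its underside, z up. It and the lapping block may have exchanged places.
Not all that is in view belongs to the job. Leave any purple or red look-alike of the lapping_block alone.

How it is judged:
On the way, in this order (a step that is already met when the one before it is completed fails the run):
1. the block lies along the stone at its left end and is pressed down so that the stone sinks at least 3.5 mm (value of joint whetstone above 0.0035 m and contact force between lapping_block and holder above 1 N and x of lapping_block in the frame of holder between -0.015 and 0.015 m and angle between the y axis of lapping_block and the y axis of holder, either way round below 0.21 rad and y of lapping_block in the frame of holder between 0.045 and 0.085 m), for 0.15 s.
2. still pressed like this, the block passes the left half of the stone (value of joint whetstone above 0.0035 m and contact force between lapping_block and holder above 1 N and x of lapping_block in the frame of holder between -0.015 and 0.015 m and angle between the y axis of lapping_block and the y axis of holder, either way round below 0.21 rad and y of lapping_block in the frame of holder between 0.015 and 0.045 m), for 0.04 s.
3. still pressed like this, the block passes the middle of the stone (value of joint whetstone above 0.0035 m and contact force between lapping_block and holder above 1 N and x of lapping_block in the frame of holder between -0.015 and 0.015 m and angle between the y axis of lapping_block and the y axis of holder, either way round below 0.21 rad and y of lapping_block in the frame of holder between -0.015 and 0.015 m), for 0.04 s.
4. still pressed like this, the block passes the right half of the stone (value of joint whetstone above 0.0035 m and contact force between lapping_block and holder above 1 N and x of lapping_block in the frame of holder between -0.015 and 0.015 m and angle between the y axis of lapping_block and the y axis of holder, either way round below 0.21 rad and y of lapping_block in the frame of holder between -0.045 and -0.015 m), for 0.04 s.
5. still pressed like this, the block reaches the right end of the stone (value of joint whetstone above 0.0035 m and contact force between lapping_block and holder above 1 N and x of lapping_block in the frame of holder between -0.015 and 0.015 m and angle between the y axis of lapping_block and the y axis of holder, either way round below 0.21 rad and y of lapping_block in the frame of holder between -0.085 and -0.045 m), for 0.15 s.
At the end, for the whole second after the job is handed in: The lapping block stands at rest, plate down (within 10 degrees), flat on the worktop (underside within 6 mm of it), not touching the holder or the stone; the stone has sprung back up (within 1.5 mm); the tamper stands upright within 30 mm of its start (height (world z) of lapping_block below 0.006 m and angle between each of lapping_block, tamper's own z axis and vertical below 0.17 rad and linear speed of lapping_block below 0.02 m/s and contact force between lapping_block and holder below 0.1 N and value of joint whetstone below 0.0015 m and distance of tamper from where it was at the start of the episode below 0.03 m).
It fails at once if the block is pressed on the stone or holder with more than 25 N (contact force between lapping_block and holder above 25 N).
It fails at once if the tamper is moved by more than 30 mm (distance of tamper from where it was at the start of the episode above 0.03 m).
It also fails if it takes over 48 s, if anything falls off the work surface, if the arm or the gripper's body presses on something with over 40 N, if the wrist force passes 120 N, or if a joint passes its speed limit or range.

### The arm

A 6-joint arm with a two-finger parallel gripper is mounted at the origin on a cart in front of the work surface, level with it; the furniture and walls round the work are solid. World frame = base frame: x ahead of the robot, y to its left, z up, the work surface at z = 0. Lengths are in m, angles in rad, forces in N, time in s.
With the tool pointing down it reaches from about 0.35 to 0.725 m from the base axis. Payload 6 kg.
Tool frame: the origin (TCP) lies between the finger pads; the fingertips stand 11 mm ahead of it and the grasp point (between the pads) lies 8 mm behind it; z points along the fingers, y is the line along which they close (so a half turn about z gives the same grasp; the last joint's range is limited). The gripper opens to 85 mm and grips with 20 to 120 N. Pads are 22 mm wide; open, the fingers measure 114 mm over their backs; the gripper's body (76 mm by 85 mm) begins 54 mm behind the grasp point. The pads swing forward as they close: fully open they stand 13 mm farther back than shut.
Start: joints at [-0.867, 0.04, 0.085, 0, -1.615, -0.334], TCP at [0.217, -0.559, 0.242] pointing down, gripper open.
Joint ranges: [-2.56, 2.56], [-1.29, 2.01], [-1.08, 1.49], [-3.29, 1.98], [-2.81, -0.18], [-2.99, 2.99]. Speed limits (rad/s): [2.57, 2.57, 3.01, 3.14, 3.14, 3.14].

### API

Orientations are given as a unit quaternion [w, x, y, z].
In Python, from bench import bot gives the robot as it stands.
- The arm moves only by the tool jog_arm, never from a script. Its argument "motion" is a list of rows, each a list of 6 numbers: the shift along the tool's x, y, z each as a share of 400 mm, from -1 to 1, then the turn, a rotation vector about the tool's x, y, z each as a share of pi rad, from -1 to 1. A call has 1 to 8 rows; each row is the pose to reach, as a shift and turn from the pose commanded when the call began, along the tool's axes at that moment, turning the shorter way round; what a row does not reach only later rows make up. A row lasts 1/10 s, in which the tool goes at most 50 mm and 8.59 degrees, less where a joint would pass 70% of its speed; a pose out of reach is approached as far as the arm can. A call with a number of a shift or a turn outside -1 to 1 is refused whole. A call with a gripper value outside its range is refused whole. "claw" is the closure in counts, from 0 (fully open) to 255 (shut), set as the call begins (left out, the last holds). The fingers move at their own pace and stop on an object; "grip_force" is the grip in N (left out, the last holds). Time passes only in rows, so rows that repeat a pose let the fingers close. It gives the time, the measured TCP pose, the force, the opening and the grip force at its end, in the units of the state.
- bot.state(): the state, without advancing time (a new reading comes with each control period).
- bot.get_image(name): name is "scene" or "top" or "wrist"; returns a dict with "img" (480x640x3 uint8, red, green, blue), "vertical_fov" (degrees; the focal length in pixels is half the picture's height over the tangent of half this angle, whatever the lens; pixels are square), "cx", "cy" (the principal point, pixels), "rvec" (rotation vector, rad) and "tvec" (3), from world to camera coordinates, as OpenCV has them. Camera axes: x right, y down, z forward; pixel columns grow to the right and rows downward; lengths in m; the calibration is good to about 2 mm. A picture is of the moment at which its call begins. There is no depth.
- bot.hand_in(): hands the job in; it is judged then, once.
The state is a dict: "clock": time; "joint_positions": joint angles; "qd": joint speeds; "tau": joint torques, N m; "eef_pos": TCP position; "tool_rot": TCP orientation; "ft_force": force on the tool from outside, world axes, zero at the start; "moment": the same for the moment, N m; "width": finger opening in m; "grasp_force": force on a finger pad.
Only numpy, scipy, OpenCV 4.12 (cv2) and the standard library are available. Lean on these libraries where they do the work, as an engineer would, in place of code of your own. Each camera call takes 0.05 s, during which the arm holds its last target. There are 200 camera calls.

## Working session

There is one attempt and no reset: what is moved stays moved. The work goes in short steps, Python scripts to look and compute and a tool call to move; the robot and the scene stay as the last step left them, time stands still between calls to the robot, and variables do not carry over. Pictures are saved under pics/ and viewed, at most 10 in all, crops included, and the job is handed in when it is done.

Besides the shell and the picture viewer there is one more tool, called as name(argument=value, ...), one argument or row to a line, values as JSON. jog_arm: Moves the arm, as the interface text tells. Its arguments: {"type":"object","properties":{"motion":{"type":"array","items":{"type":"array","items":{"type":"number"}}},"claw":{"type":"number"},"grip_force":{"type":"number"}},"required":["motion"]}

```bash
mkdir -p pics; cat > h.py <<'E'
import numpy as np, cv2
from bench import bot
def grab(n,f):
    d=bot.get_image(n); cv2.imwrite('pics/'+f,d['img'][:,:,::-1]); np.save('pics/'+f+'.npy',d,allow_pickle=True); return d
def ray(d,u,v,z):
    f=240/np.tan(np.radians(d['vertical_fov'])/2); R=cv2.Rodrigues(np.array(d['rvec'],float))[0]; t=np.array(d['tvec'],float).ravel()
    c=-R.T@t; r=R.T@np.array([(u-d['cx'])/f,(v-d['cy'])/f,1]); return c+r*(z-c[2])/r[2]
def proj(d,p):
    f=240/np.tan(np.radians(d['vertical_fov'])/2); R=cv2.Rodrigues(np.array(d['rvec'],float))[0]; q=R@np.array(p)+np.array(d['tvec'],float).ravel()
    return q[0]/q[2]*f+d['cx'],q[1]/q[2]*f+d['cy']
E
python3 - <<'E'
from h import *
for n in ('top','scene'):
    d=grab(n,n+'0.png'); print(n,d['vertical_fov'],[ray(d,u,v,0).round(3) for u,v in((0,0),(640,480))])
s=bot.state(); print(s)
E
```

```text
top 46.30068844457375 [array([0.95 , 0.704, 0.   ]), array([ 0.074, -0.473,  0.   ])]
scene 52.58388946789446 [array([ 4.749, -1.776,  0.   ]), array([-0.014,  0.277,  0.   ])]
{'clock': 0.1, 'joint_positions': array([-8.67341398e-01,  4.07641915e-02,  8.38985699e-02, -4.17129665e-04,
       -1.61549916e+00, -3.33692329e-01]), 'qd': array([ 1.05102352e-05, -4.10398613e-04,  1.07861457e-03,  1.72929710e-03,
        1.58716039e-04, -4.83185631e-04]), 'tau': array([-5.98182858e-03, -3.69346690e+01,  3.48281586e+01,  6.95176899e+00,
       -4.59026676e-03, -2.22499233e-05]), 'eef_pos': array([ 0.21680177, -0.5591592 ,  0.24136326]), 'tool_rot': array([-2.07725094e-04, -1.83838798e-01,  9.82956071e-01,  7.84394251e-04]), 'ft_force': array([-0.28958438,  0.25916249,  0.0243428 ]), 'moment': array([0.01221772, 0.01478006, 0.02194014]), 'grasp_force': 0.0, 'width': 0.08531102845009804}
```

View pics/top0.png

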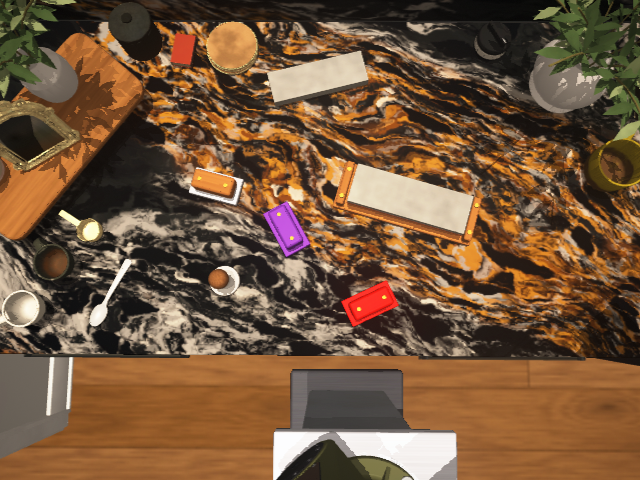

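View pics/scene0.png

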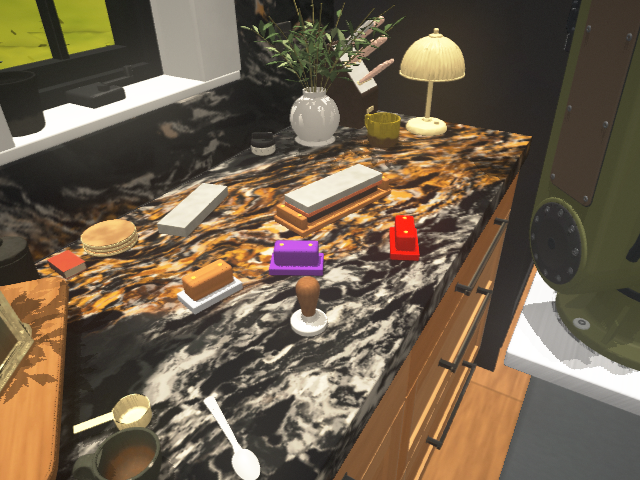

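The top view shows three block-shaped candidates: wooden handle on steel plate at (215,185), purple at (287,230) and red at (370,303). The first fits, being the only one with a steel plate and wooden handle. The tamper is at (223,281) and the holder with the stone at (410,203); the loose slab at (318,78) isn't in a holder. I'll confirm with one crop and measure.

```bash
python3 - <<'E'
from h import *
d=np.load('pics/top0.png.npy',allow_pickle=True).item(); im=d['img']
c=im[130:310,170:500]; cv2.imwrite('pics/crop.png',cv2.resize(c,None,fx=2.4,fy=2.4,interpolation=cv2.INTER_CUBIC)[:,:,::-1])
hsv=cv2.cvtColor(im,cv2.COLOR_RGB2HSV)
def rect(m,box,z,name):
    u0,v0,u1,v1=box; k=np.zeros_like(m); k[v0:v1,u0:u1]=m[v0:v1,u0:u1]
    k=cv2.morphologyEx(k,cv2.MORPH_OPEN,np.ones((3,3)))
    cs=cv2.findContours(k,0,1)[0]; cc=max(cs,key=cv2.contourArea)
    P=np.array([ray(d,u,v,z)[:2] for u,v in cc[:,0]],np.float32)
    r=cv2.minAreaRect(P*1000); print(name,[np.round(x,1) for x in r], cv2.boundingRect(cc))
w=cv2.inRange(hsv,(0,0,110),(180,70,255)); o=cv2.inRange(hsv,(5,120,100),(20,255,255))
rect(w,(335,155,490,245),.054,'stone')
rect(o,(185,160,250,205),.046,'handle')
rect(w|o,(185,160,250,210),.014,'plate')
rect(w,(200,260,250,300),.005,'tamperfoot')
E
```

```text
stone [array([554.4, -75.4]), array([208.9,  70.1]), np.float64(73.9)] (348, 164, 125, 70)
handle [array([582.8, 271.8]), array([75.7, 33.4]), np.float64(75.1)] (191, 169, 44, 27)
plate [array([592.9, 265.3]), array([122.6,  71.9]), np.float64(75.1)] (185, 160, 65, 45)
tamperfoot [array([407.9, 239.2]), array([59.2, 63.1]), np.float64(0.4)] (214, 266, 36, 34)
```

View pics/crop.png

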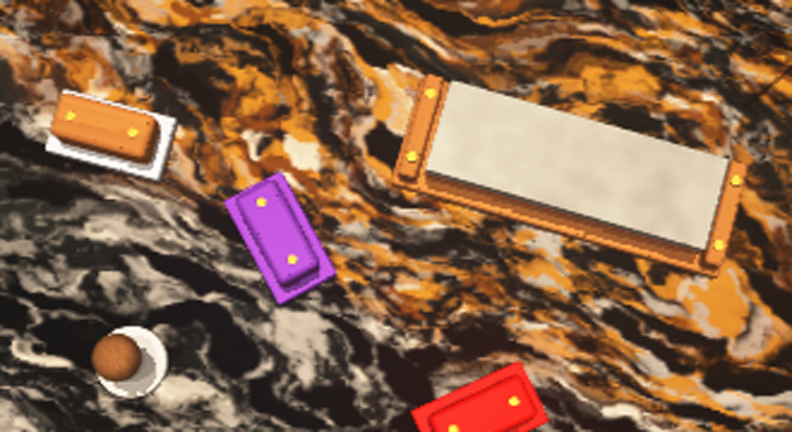

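The crop confirms it: the block with the wooden handle on the pale steel plate is the target. The stone is centred at (0.554,-0.075) with its axis at 73.9°, and the handle at (0.583,0.272) with its axis at 75.1°.

```bash
cat >> h.py <<'E'
from scipy.spatial.transform import Rotation as Ro
def plan(p,yaw):
    s=bot.state(); q=s['tool_rot']; R=Ro.from_quat([q[1],q[2],q[3],q[0]]); a=np.radians(yaw)
    y=np.array([np.cos(a),np.sin(a),0]); z=np.array([0,0,-1.]); T=Ro.from_matrix(np.c_[np.cross(y,z),y,z])
    print('shift',(R.inv().apply(np.array(p)-s['eef_pos'])/.4).round(4),'turn',((R.inv()*T).as_rotvec()/np.pi).round(4),'pos',s['eef_pos'].round(4),'f',s['ft_force'].round(2),'q6',s['joint_positions'][5].round(2))
E
python3 -c "
from h import *
plan((.41,-.2,.25),165.1)"
```

```text
shift [-0.7749  0.6627 -0.0206] turn [ 5.000e-04  2.000e-04 -2.995e-01] pos [ 0.2168 -0.5592  0.2414] f [-0.29  0.26  0.02] q6 -0.33
```

jog_arm(
  motion=[
    [-0.775,0.663,-0.02,0,0,-0.3],
    [-0.775,0.663,-0.02,0,0,-0.3],
    [-0.775,0.663,-0.02,0,0,-0.3],
    [-0.775,0.663,-0.02,0,0,-0.3],
    [-0.775,0.663,-0.02,0,0,-0.3],
    [-0.775,0.663,-0.02,0,0,-0.3],
    [-0.775,0.663,-0.02,0,0,-0.3],
    [-0.775,0.663,-0.02,0,0,-0.3],
  ],
  claw=0,
  grip_force=60,
)

```text
clock: 0.9
eef_pos: [0.4066, -0.2052, 0.2501]
tool_rot: [0.0, -0.611, 0.792, 0.0]
ft_force: [1.2, -0.1, 0.1]
width: 0.0856
grasp_force: 0.0
```

```bash
python3 -c "
from h import *
plan((.49,.03,.23),165.1)"
```

```text
shift [-0.6216 -0.0521  0.0505] turn [-0.0001  0.0001  0.0009] pos [ 0.4066 -0.2052  0.2501] f [ 1.17 -0.11  0.09] q6 -0.24
```

jog_arm(
  motion=[
    [-0.65,-0.05,0.05,0,0,0],
    [-0.65,-0.05,0.05,0,0,0],
    [-0.65,-0.05,0.05,0,0,0],
    [-0.65,-0.05,0.05,0,0,0],
    [-0.65,-0.05,0.05,0,0,0],
    [-0.65,-0.05,0.05,0,0,0],
    [-0.65,-0.05,0.05,0,0,0],
  ],
)

```text
clock: 1.6
eef_pos: [0.492, 0.0406, 0.229]
tool_rot: [-0.001, -0.611, 0.791, 0.0]
ft_force: [-0.1, -0.6, 0.0]
width: 0.0856
grasp_force: 0.0
```

```bash
python3 -c "
from h import *
plan((.583,.272,.15),165.1)"
```

```text
shift [-0.6174 -0.0743  0.1965] turn [ 0.0007 -0.0004  0.0014] pos [0.492  0.0406 0.229 ] f [-0.09 -0.56  0.04] q6 -0.75
```

jog_arm(
  motion=[
    [-0.617,-0.074,0.197,0,0,0],
    [-0.617,-0.074,0.197,0,0,0],
    [-0.617,-0.074,0.197,0,0,0],
    [-0.617,-0.074,0.197,0,0,0],
    [-0.617,-0.074,0.197,0,0,0],
    [-0.617,-0.074,0.197,0,0,0],
    [-0.617,-0.074,0.197,0,0,0],
    [-0.617,-0.074,0.197,0,0,0],
  ],
)

```text
clock: 2.4
eef_pos: [0.5841, 0.2687, 0.1521]
tool_rot: [0.0, -0.61, 0.793, -0.0]
ft_force: [-0.3, -0.7, 0.9]
width: 0.0852
grasp_force: 0.0
```

```bash
python3 - <<'E'
from h import *
d=grab('wrist','w1.png'); hsv=cv2.cvtColor(d['img'],cv2.COLOR_RGB2HSV)
print(proj(d,(.583,.272,.046)))
plan((.583,.272,.035),165.1)
E
```

```text
(np.float64(323.8658464163731), np.float64(248.88727773411168))
shift [-0.0072  0.0054  0.2945] turn [-0.0004  0.0003  0.0001] pos [0.5842 0.2686 0.1528] f [ 0.47 -0.27  0.76] q6 -1.0
```

View pics/w1.png

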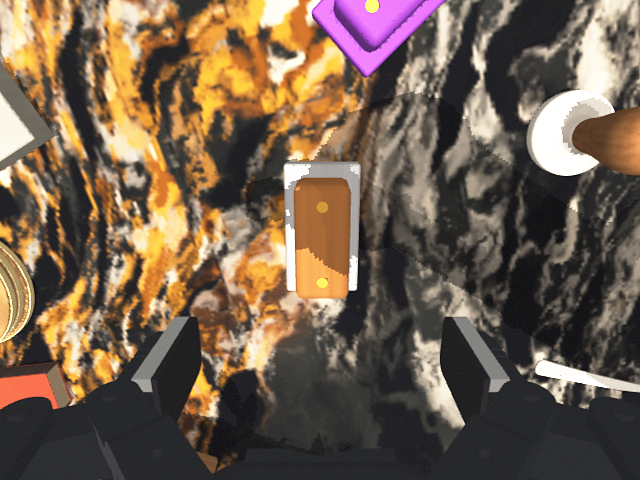

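The wrist view shows the block squarely below, with brass dots at (322,207) and (322,283). The purple look-alike is at (375,30) and the tamper at (580,130), both clear of the fingers.

```bash
python3 - <<'E'
from h import *
d=np.load('pics/w1.png.npy',allow_pickle=True).item()
a,b=ray(d,322,207,.046),ray(d,322,283,.046); m=(a+b)/2; yaw=np.degrees(np.arctan2(*(b-a)[1::-1])); print(m,yaw)
print([ray(d,u,v,.014).round(4) for u,v in ((286,163),(359,163),(357,290))])
plan((m[0],m[1],.031),yaw+90)
E
```

```text
[0.58363773 0.27001533 0.046     ] 75.21076546726594
[array([0.5943, 0.2203, 0.014 ]), array([0.5491, 0.2323, 0.014 ]), array([0.5708, 0.3186, 0.014 ])]
shift [-0.0028  0.0026  0.3045] turn [-0.0004  0.0003 -0.0006] pos [0.5842 0.2686 0.1528] f [ 0.47 -0.27  0.76] q6 -1.0
```

jog_arm(
  motion=[
    [-0.003,0.003,0.1,0,0,0],
    [-0.003,0.003,0.2,0,0,0],
    [-0.003,0.003,0.25,0,0,0],
    [-0.003,0.003,0.28,0,0,0],
    [-0.003,0.003,0.3,0,0,0],
    [-0.003,0.003,0.3,0,0,0],
    [-0.003,0.003,0.3,0,0,0],
  ],
)

```text
clock: 3.15
eef_pos: [0.5837, 0.2718, 0.0332]
tool_rot: [0.001, -0.61, 0.792, -0.0]
ft_force: [0.5, 0.6, -0.2]
width: 0.0848
grasp_force: 0.0
```

jog_arm(
  motion=[
    [0,0,0,0,0,0],
    [0,0,0,0,0,0],
    [0,0,0,0,0,0],
    [0,0,0,0,0,0],
    [0,0,0,0,0,0],
    [0,0,0,0,0,0],
    [0,0,0,0,0,0],
    [0,0,0,0,0,0],
  ],
  claw=255,
  grip_force=60,
)

```text
clock: 3.95
eef_pos: [0.5832, 0.2719, 0.032]
tool_rot: [0.001, -0.61, 0.792, -0.0]
ft_force: [0.0, 0.3, 5.0]
width: 0.0327
grasp_force: 61.6
```

```bash
python3 - <<'E'
from h import *
plan((.583,.27,.15),165.1);s=bot.state();print(s['width'],s['grasp_force'])
E
```

```text
shift [ 0.0045 -0.0009 -0.295 ] turn [-0.0002  0.0003  0.0006] pos [0.5832 0.2719 0.032 ] f [0.04 0.28 5.02] q6 -1.0
0.032721007780442 61.55302405357361
```

jog_arm(
  motion=[
    [0,0,-0.05,0,0,0],
    [0,0,-0.15,0,0,0],
    [0,0,-0.25,0,0,0],
    [0,0,-0.3,0,0,0],
    [0,0,-0.3,0,0,0],
    [0,0,-0.3,0,0,0],
  ],
)

```text
clock: 4.55
eef_pos: [0.5822, 0.2714, 0.1496]
tool_rot: [-0.001, -0.61, 0.792, 0.001]
ft_force: [0.7, -0.0, -2.5]
width: 0.0327
grasp_force: 60.9
```

```bash
python3 - <<'E'
from h import *
plan((.5712,-.0175,.14),163.9);s=bot.state();print(s['width'],s['grasp_force'])
E
```

```text
shift [ 0.7053 -0.1582  0.0244] turn [ 0.0007 -0.0003  0.0071] pos [0.5822 0.2714 0.1496] f [ 0.67 -0.03 -2.45] q6 -1.0
0.03273369528717148 60.94457745552063
```

jog_arm(
  motion=[
    [0.1,-0.022,0.024,0,0,0.007],
    [0.2,-0.045,0.024,0,0,0.007],
    [0.32,-0.071,0.024,0,0,0.007],
    [0.44,-0.1,0.024,0,0,0.007],
    [0.55,-0.123,0.024,0,0,0.007],
    [0.65,-0.146,0.024,0,0,0.007],
    [0.705,-0.158,0.024,0,0,0.007],
    [0.705,-0.158,0.024,0,0,0.007],
  ],
)

```text
clock: 5.35
eef_pos: [0.5704, -0.02, 0.1389]
tool_rot: [-0.002, -0.6, 0.8, 0.001]
ft_force: [0.1, 0.4, -1.6]
width: 0.0328
grasp_force: 60.9
```

jog_arm(
  motion=[
    [0,0,0,0,0,0],
    [0,0,0,0,0,0],
  ],
)

```text
clock: 5.55
eef_pos: [0.5714, -0.0165, 0.1403]
tool_rot: [-0.001, -0.602, 0.799, 0.001]
ft_force: [-0.1, 0.3, -1.4]
width: 0.0327
grasp_force: 60.9
```

```bash
python3 - <<'E'
from h import *
d=grab('wrist','w2.png'); t=grab('top','t2.png')
cv2.imwrite('pics/both.png',np.hstack([cv2.resize(t['img'][120:260,300:520],None,fx=1.8,fy=1.8),cv2.resize(d['img'],(396,252))])[:,:,::-1])
plan((.5712,-.0175,.09),163.9)
E
```

```text
shift [0.0034 0.0003 0.1274] turn [ 0.0004 -0.0001  0.0006] pos [ 0.5718 -0.0162  0.141 ] f [ 0.25 -0.55 -1.94] q6 -0.6
```

View pics/both.png

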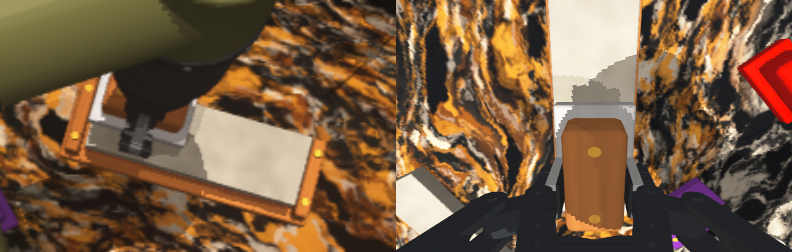

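The block hangs square over the stone's left end: handle and stone are both centred at u≈594 in the wrist half of the picture. Now lowering.

jog_arm(
  motion=[
    [0.003,0,0.05,0,0,0],
    [0.003,0,0.1,0,0,0],
    [0.003,0,0.12,0,0,0],
    [0.003,0,0.13,0,0,0],
    [0.003,0,0.137,0,0,0],
    [0.003,0,0.142,0,0,0],
    [0.003,0,0.145,0,0,0],
    [0.003,0,0.145,0,0,0],
  ],
)

```text
clock: 6.45
eef_pos: [0.572, -0.0182, 0.0844]
tool_rot: [0.001, -0.601, 0.799, -0.0]
ft_force: [-0.1, 0.6, -0.8]
width: 0.0335
grasp_force: 61.0
```

```bash
python3 - <<'E'
from h import *
plan((.5712,-.0175,.078),163.9)
E
```

```text
shift [-0.0012  0.0025  0.0161] turn [-0.0004  0.0002  0.0002] pos [ 0.572  -0.0182  0.0844] f [-0.12  0.65 -0.82] q6 -0.6
```

jog_arm(
  motion=[
    [-0.001,0.002,0.006,0,0,0],
    [-0.001,0.002,0.012,0,0,0],
    [-0.001,0.002,0.017,0,0,0],
    [-0.001,0.002,0.017,0,0,0],
    [-0.001,0.002,0.017,0,0,0],
    [-0.001,0.002,0.017,0,0,0],
  ],
)

```text
clock: 7.05
eef_pos: [0.5717, -0.0179, 0.0778]
tool_rot: [0.001, -0.601, 0.799, -0.001]
ft_force: [2.6, -1.8, 5.0]
width: 0.0328
grasp_force: 61.7
```

```bash
python3 - <<'E'
from h import *
a=np.radians(73.9); plan((.5544-.0605*np.cos(a),-.0754-.0605*np.sin(a),.078),163.9)
E
```

```text
shift [ 0.3014  0.0018 -0.0007] turn [-0.0006  0.0001  0.0002] pos [ 0.5717 -0.0179  0.0778] f [ 2.58 -1.81  4.98] q6 -0.6
```

jog_arm(
  motion=[
    [0.01,0,0,0,0,0],
    [0.03,0,0,0,0,0],
    [0.05,0,0,0,0,0],
    [0.07,0,0,0,0,0],
    [0.09,0.001,0,0,0,0],
    [0.11,0.001,0,0,0,0],
    [0.13,0.001,0,0,0,0],
    [0.15,0.001,0,0,0,0],
  ],
)

```text
clock: 7.85
eef_pos: [0.5541, -0.0744, 0.0771]
tool_rot: [0.001, -0.602, 0.799, 0.001]
ft_force: [0.4, 4.2, 4.9]
width: 0.0328
grasp_force: 61.8
```

```bash
python3 - <<'E'
from h import *
a=np.radians(73.9); plan((.5544-.0605*np.cos(a),-.0754-.0605*np.sin(a),.078),163.9)
E
```

```text
shift [ 0.1534 -0.0012 -0.0025] turn [-0.0001  0.0006  0.0004] pos [ 0.5541 -0.0744  0.0771] f [0.37 4.18 4.92] q6 -0.5
```

jog_arm(
  motion=[
    [0.02,0,0,0,0,0],
    [0.04,0,0,0,0,0],
    [0.06,0,0,0,0,0],
    [0.08,0,0,0,0,0],
    [0.1,0,0,0,0,0],
    [0.12,0,0,0,0,0],
    [0.14,0,0,0,0,0],
    [0.152,0,0,0,0,0],
  ],
)

```text
clock: 8.65
eef_pos: [0.5372, -0.133, 0.0771]
tool_rot: [0.001, -0.601, 0.799, 0.001]
ft_force: [-0.3, 4.2, 4.9]
width: 0.0327
grasp_force: 61.8
```

jog_arm(
  motion=[
    [0,0,0,0,0,0],
    [0,0,0,0,0,0],
    [0,0,0,0,0,0],
    [0,0,0,0,0,0],
  ],
)

```text
clock: 9.05
eef_pos: [0.537, -0.1336, 0.0771]
tool_rot: [0.0, -0.601, 0.799, 0.0]
ft_force: [-0.4, 0.5, 5.5]
width: 0.0329
grasp_force: 61.8
```

```bash
python3 - <<'E'
from h import *
d=grab('scene','s3.png')
cv2.imwrite('pics/s3c.png',cv2.resize(d['img'][130:280,230:450],None,fx=2.5,fy=2.5)[:,:,::-1])
a=np.radians(73.9); plan((.5544-.0605*np.cos(a),-.0754-.0605*np.sin(a),.15),163.9)
E
```

```text
shift [-0.0005 -0.0013 -0.1821] turn [0.     0.0001 0.0002] pos [ 0.5371 -0.1336  0.0772] f [-0.02  0.46  5.56] q6 -0.4
```

View pics/s3c.png

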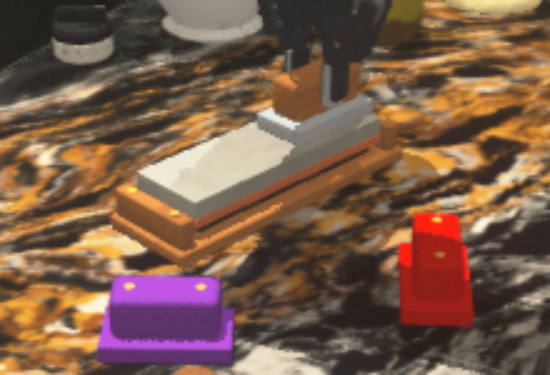

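The scene view shows the block flat at the stone's right end, at crop position (315,115), with the stone sunk. The stroke is done, so I'll lift and put the block down on clear marble right of the holder, at about (0.488,-0.306).

jog_arm(
  motion=[
    [0,0,-0.03,0,0,0],
    [0,0,-0.1,0,0,0],
    [0,0,-0.17,0,0,0],
    [0,0,-0.18,0,0,0],
    [0.1,0,-0.18,0,0,0],
    [0.2,0,-0.18,0,0,0],
    [0.3,0,-0.18,0,0,0],
    [0.4,0,-0.18,0,0,0],
  ],
)

```text
clock: 9.9
eef_pos: [0.4913, -0.288, 0.1473]
tool_rot: [-0.0, -0.601, 0.799, 0.002]
ft_force: [0.8, 0.6, -0.9]
width: 0.033
grasp_force: 60.9
```

```bash
python3 - <<'E'
from h import *
plan((.488,-.306,.034),163.9)
E
```

```text
shift [ 0.046  -0.0054  0.2831] turn [0.0011 0.0004 0.0003] pos [ 0.4913 -0.288   0.1473] f [ 0.78  0.62 -0.86] q6 -0.1
```

jog_arm(
  motion=[
    [0.03,0,0.05,0,0,0],
    [0.03,0,0.15,0,0,0],
    [0.03,0,0.23,0,0,0],
    [0.03,0,0.26,0,0,0],
    [0.03,0,0.275,0,0,0],
    [0.03,0,0.28,0,0,0],
    [0.03,0,0.285,0,0,0],
    [0.03,0,0.285,0,0,0],
  ],
)

```text
clock: 10.7
eef_pos: [0.4902, -0.299, 0.0362]
tool_rot: [0.001, -0.601, 0.799, -0.001]
ft_force: [0.1, -0.6, -0.5]
width: 0.0332
grasp_force: 60.8
```

```bash
python3 - <<'E'
from h import *
plan((.488,-.306,.033),163.9)
E
```

```text
shift [0.0182 0.0005 0.0079] turn [-0.0006  0.      0.0003] pos [ 0.4902 -0.299   0.0362] f [ 0.13 -0.63 -0.46] q6 -0.08
```

jog_arm(
  motion=[
    [0,0,0.003,0,0,0],
    [0,0,0.006,0,0,0],
    [0,0,0.008,0,0,0],
    [0,0,0.008,0,0,0],
  ],
)

```text
clock: 11.1
eef_pos: [0.4896, -0.299, 0.032]
tool_rot: [0.0, -0.601, 0.799, -0.0]
ft_force: [-0.6, 0.6, -1.1]
width: 0.0327
grasp_force: 61.1
```

jog_arm(
  motion=[
    [0,0,0.002,0,0,0],
    [0,0,0.003,0,0,0],
    [0,0,0.003,0,0,0],
  ],
)

```text
clock: 11.4
eef_pos: [0.4897, -0.2991, 0.032]
tool_rot: [0.0, -0.601, 0.799, -0.0]
ft_force: [-2.4, 4.1, 7.2]
width: 0.0329
grasp_force: 62.0
```

Contact with the worktop, so I release and then rise.

jog_arm(
  motion=[
    [0,0,0,0,0,0],
    [0,0,0,0,0,0],
    [0,0,0,0,0,0],
    [0,0,0,0,0,0],
    [0,0,0,0,0,0],
    [0,0,0,0,0,0],
  ],
  claw=0,
)

```text
clock: 12.0
eef_pos: [0.4894, -0.299, 0.0304]
tool_rot: [-0.0, -0.601, 0.799, 0.0]
ft_force: [-0.0, -0.6, 0.2]
width: 0.0851
grasp_force: 0.0
```

jog_arm(
  motion=[
    [0,0,-0.05,0,0,0],
    [0,0,-0.12,0,0,0],
    [0,0,-0.2,0,0,0],
    [0,0,-0.3,0,0,0],
    [0,0,-0.35,0,0,0],
    [0,0,-0.35,0,0,0],
    [0,0,-0.35,0,0,0],
  ],
)

```text
clock: 12.7
eef_pos: [0.4896, -0.2989, 0.1705]
tool_rot: [0.0, -0.601, 0.799, 0.0]
ft_force: [-0.4, 0.3, -1.0]
width: 0.0857
grasp_force: 0.0
```

```bash
python3 - <<'E'
from h import *
s=grab('scene','s4.png'); w=grab('wrist','w4.png')
cv2.imwrite('pics/b4.png',np.hstack([cv2.resize(s['img'],(400,300)),cv2.resize(w['img'],(400,300))])[:,:,::-1])
print(bot.state()['width'],bot.state()['eef_pos'])
E
```

```text
0.08553275378589116 [ 0.48896995 -0.2987104   0.16898153]
```

View pics/b4.png

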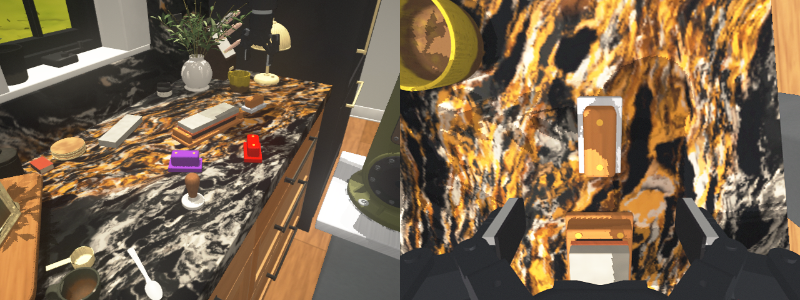

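The block stands plate down at (600,137) in the wrist half, clear of the holder at (600,235). The tamper is upright at (191,190), where it was.

```bash
python3 -c "
from bench import bot
print(bot.hand_in())"
```

```text
the job is handed in; nothing more can be done
None
```

I pressed the block about 8 mm into the stone (about 6.5 N), slid it from the left end to the right in one stroke, then stood it plate down clear of the holder and let go; the tamper was left alone, and the job was handed in at about 12.8 s with no verdict shown.

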